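# Change the bench dust extraction over to the other port

## Task

Change the bead bench's dust extraction over from the black port to the amber port: first pull the amber slide knob all the way out, then push the black slide knob fully home, so the fan is never left with both ports shut. Let go of the knobs and leave everything else on the table where it is.

Things in the scene. Friction and masses are not known exactly. Their poses are not given: they have to be found in the camera images.
- amber_port: fixed grey-painted dust port with amber trim: housing 120 x 130 x 75 mm (x, y, z) on a 160 x 150 x 8 mm foot plate; amber cover strip on top to 78 mm height; low fishtail inlet on the +x side out to x = +107 mm. Origin: centre of the underside; own -x is the face the knob comes out of (at x = -60 mm, with a 28 mm steel collar, 6 mm long). Stands on the table at any small yaw
- black_port: fixed grey-painted dust port with black trim: housing 120 x 130 x 75 mm (x, y, z) on a 160 x 150 x 8 mm foot plate; black cover strip on top to 78 mm height; low fishtail inlet on the +x side out to x = +107 mm. Origin: centre of the underside; own -x is the face the knob comes out of (at x = -60 mm, with a 28 mm steel collar, 6 mm long). Stands on the table at any small yaw
- amber_grip (a point): centre of the amber slide knob's block grip: 26 mm along x, 42 mm along y, 44 mm high, at 52 mm above the table, on a 12 mm steel rod that runs along +x into the port; axes are those of the port. The knob slides level, along its port's x; the grip's centre is 105 mm in front of the port's origin when home (19 mm of rod showing before the collar, 26 mm to the face) and 150 mm when fully out
- black_grip (a point): centre of the black slide knob's block grip: 26 mm along x, 42 mm along y, 44 mm high, at 52 mm above the table, on a 12 mm steel rod that runs along +x into the port; axes are those of the port. The knob slides level, along its port's x; the grip's centre is 105 mm in front of the port's origin when home (19 mm of rod showing before the collar, 26 mm to the face) and 150 mm when fully out
- amber_knob (a joint): travel of the amber knob in m: 0 = pushed fully home (port shut), 0.045 = pulled fully out (port open). It clicks at both ends: over-centre detent, about 5 N to start it, and once well past the middle it snaps on to the far end
- black_knob (a joint): travel of the black knob in m: 0 = pushed fully home (port shut), 0.045 = pulled fully out (port open). It clicks at both ends: over-centre detent, about 5 N to start it, and once well past the middle it snaps on to the far end
- bead_box: bystander, loose: open white box of amber beads 80 x 140 x 50 mm high, origin at centre of underside
- bead_jar: bystander, loose: amber glass jar with black cap, 64 mm across, 90 mm high, origin at centre of underside
- brush_cup: bystander, loose: white cup of make-up brushes, 72 mm across, cup 90 mm and brushes up to 177 mm high, origin at centre of underside
- pliers: bystander, loose: small black pliers lying flat, 160 mm long along its own x, up to 65 mm wide, 12 mm thick, origin near the middle, underside

How it is judged:
By the outcome, as a careful person would: the job done as asked, in the order asked, and still so for the second after the job is handed in, with the robot touching nothing.
It also fails if it takes over 48 s, if anything falls off the work surface, if the arm or the gripper's body presses on something with over 40 N, if the wrist force passes 120 N, or if a joint passes its speed limit or range.

## Robot

A 7-joint arm with a two-finger parallel gripper is mounted at the origin on the work surface. World frame = base frame: x ahead of the robot, y to its left, z up, the work surface at z = 0. Lengths are in m, angles in rad, forces in N, time in s.
With the tool pointing down it reaches from about 0.425 to 0.925 m from the base axis. Payload 6.8 kg.
Tool frame: the origin (TCP) lies on the mounting face of the last link; the fingertips stand 173 mm ahead of it and the grasp point (between the pads) lies 155 mm ahead of it; z points along the fingers, y is the line along which they close (so a half turn about z gives the same grasp; the last joint's range is limited). The gripper opens to 85 mm and grips with 20 to 120 N. Pads are 22 mm wide; open, the fingers measure 114 mm over their backs; the gripper's body (76 mm by 85 mm) begins 54 mm behind the grasp point. The pads swing forward as they close: fully open they stand 13 mm farther back than shut.
Start: joints at [-1.356, 0.477, 0.022, 1.555, -0.011, 1.109, -0.083], TCP at [0.214, 0.64, 0.405] pointing down, gripper open.
Joint ranges: [-2.96, 2.96], [-0.34, 2.1], [-1.41, 1.46], [0.24, 2.44], [-1.37, 4.51], [0.17, 1.92], [-2.96, 2.96]. Speed limits (rad/s): [2.39, 2.39, 3.14, 3.14, 3.14, 3.14, 3.14].

## Interface

Orientations are given as a rotation vector (axis times angle).
In Python, from bench import r gives the robot as it stands.
- The arm moves only by the tool carry_out, never from a script. Its argument "moves" is a list of rows, each a list of 5 numbers: the shift along the tool's x, y, z in m, then the turn about the tool's z in rad, then the finger opening in m, from 0 to 0.0854. In form: [[dx, dy, dz, roll, claw], ...]. A call has exactly 8 rows; each row is the pose to reach, as a shift and turn from the pose commanded when the call began, along the tool's axes at that moment; what a row does not reach only later rows make up. A row lasts 1/10 s, in which the tool goes at most 50 mm and 8.59 degrees, less where a joint would pass 70% of its speed; a pose out of reach is approached as far as the arm can. A call with a gripper value outside its range is refused whole. The fingers move at their own pace and stop on an object; "force" is the grip in N (left out, the last holds). Time passes only in rows, so rows that repeat a pose let the fingers close, or fill a call up. It gives the time, the measured TCP pose, the force, the opening and the grip force at its end, in the units of the state.
- r.get_obs(): the state, without advancing time (a new reading comes with each control period).
- r.grab_frame(name): name is "scene" or "top" or "wrist"; returns the picture (384x512x3 uint8, red, green, blue); there is no depth.
- r.calibration(name): a dict with "fx", "fy", "cx", "cy" (pixels), "rvec" (rotation vector, rad) and "tvec" (3), from world to camera coordinates, as OpenCV has them. Camera axes: x right, y down, z forward; pixel columns grow to the right and rows downward; lengths in m; the calibration is good to about 2 mm. A picture is of the moment at which its call begins: read the wrist's pose just before it. calibration takes no time and is no camera call; for the wrist camera it gives the pose at the moment of the call.
- r.hand_in(): hands the job in; it is judged then, once.
The state is a dict: "clock": time; "joints": joint angles; "qvel": joint speeds; "tau": joint torques, N m; "tcp_pos": TCP position; "orientation": TCP orientation; "contact_force": force on the tool from outside, world axes, zero at the start; "moment": the same for the moment, N m; "grip_width": finger opening in m; "gripper_force": force on a finger pad.
Only numpy, scipy, OpenCV 4.12 (cv2) and the standard library are available. Lean on these libraries where they do the work, as an engineer would, in place of code of your own. Each camera call takes 0.05 s, during which the arm holds its last target. There are 200 camera calls.

## Working session

There is one attempt and no reset: what is moved stays moved. The work goes in short steps, Python scripts to look and compute and a tool call to move; the robot and the scene stay as the last step left them, time stands still between calls to the robot, and variables do not carry over. Pictures are saved under pics/ and viewed, at most 10 in all, crops included, and the job is handed in when it is done.

Besides the shell and the picture viewer there is one more tool, called after "Request:" as name(argument=value, ...), one argument or row to a line, values as JSON. carry_out: Moves the arm, as the interface text tells. Its arguments: {"type":"object","properties":{"moves":{"type":"array","items":{"type":"array","items":{"type":"number"}}},"force":{"type":"number"}},"required":["moves"]}

```bash
mkdir -p pics
python3 - <<'E'
from bench import r
import cv2
for n in("scene","top"):
    cv2.imwrite(f"pics/{n}0.png",cv2.cvtColor(r.grab_frame(n),cv2.COLOR_RGB2BGR)); c=r.calibration(n);print(n,c)
o=r.get_obs();print(o)
E
```

```text
scene {'fx': 432.59796467574955, 'fy': 432.59796467574955, 'cx': 253.46966475392557, 'cy': 182.14176717535798, 'rvec': array([ 1.67194107,  1.73652062, -0.78968947]), 'tvec': array([ 0.017304  , -0.32293541,  1.65434794])}
top {'fx': 378.4748181870227, 'fy': 378.4748181870227, 'cx': 254.7800142913179, 'cy': 195.1778792470698, 'rvec': array([ 2.19452177, -2.17295006,  0.10193802]), 'tvec': array([-0.01569102,  0.57610086,  0.96239527])}
{'clock': 0.1, 'joints': array([-1.35607947,  0.47773384,  0.02234917,  1.55634198, -0.01151135,
        1.10930998, -0.08310778]), 'qvel': array([ 0.00126742,  0.00062065,  0.00045804, -0.00244371,  0.00124383,
       -0.00021105, -0.00107813]), 'tau': array([ 3.93156050e-03, -5.97762823e+01,  1.61318455e+00, -2.81956923e+01,
        1.28337799e-02,  5.02422190e-03, -1.18548405e-05]), 'tcp_pos': array([0.21405081, 0.63990272, 0.4038163 ]), 'orientation': array([-5.04853351e-01, -3.10060532e+00,  2.60401702e-03]), 'contact_force': array([ 0.01153506, -0.79720129, -0.235019  ]), 'moment': array([ 0.02434248, -0.01226443, -0.01417654]), 'gripper_force': 0.0, 'grip_width': 0.08548504413920638}
```

View pics/top0.png

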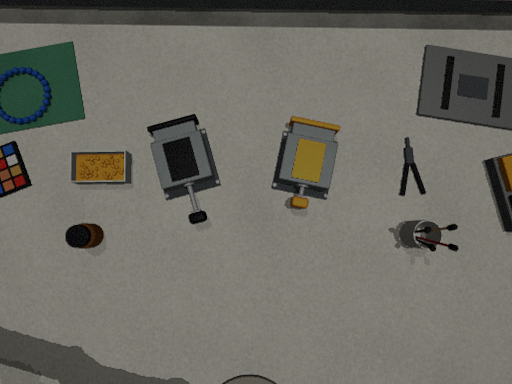

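View pics/scene0.png

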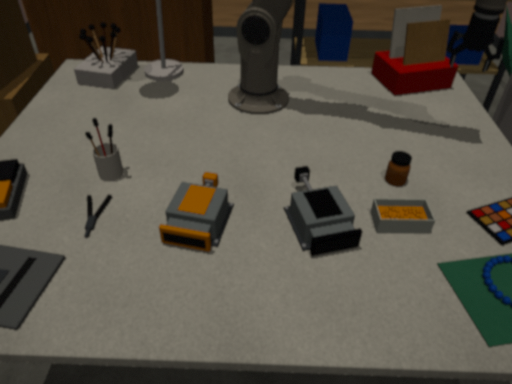

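The top view shows the amber knob grip at about (300,202) with a short rod (home). The black grip is at about (197,217) with a long rod (out). Next I'll segment the grips and cover strips to get poses.

```bash
cat > h.py <<'E'
from bench import r
import cv2,numpy as np
def ray(n,uv,z):
    c=r.calibration(n);R=cv2.Rodrigues(c["rvec"])[0];C=-R.T@c["tvec"]
    d=R.T@np.array([(uv[0]-c["cx"])/c["fx"],(uv[1]-c["cy"])/c["fy"],1]);return (C+d*(z-C[2])/d[2])
def proj(n,P):
    c=r.calibration(n);K=np.array([[c["fx"],0,c["cx"]],[0,c["fy"],c["cy"]],[0,0,1]])
    return cv2.projectPoints(np.array(P,float).reshape(-1,1,3),c["rvec"],c["tvec"],K,None)[0].reshape(-1,2)
E
python3 - <<'E'
from h import *
im=cv2.imread("pics/top0.png");hsv=cv2.cvtColor(im,cv2.COLOR_BGR2HSV)
am=cv2.inRange(hsv,(10,130,90),(30,255,255));bl=cv2.inRange(hsv,(0,0,0),(180,255,32))
for nm,m,(a,b) in(("amber",am,(265,345)),("black",bl,(145,225))):
    m=m.copy();m[:,:a]=0;m[:,b:]=0;m[:110]=0;m[235:]=0
    n,l,s,c=cv2.connectedComponentsWithStats(m)
    for i in range(1,n):
        if s[i,4]>25:
            pts=np.argwhere(l==i)[:,::-1].astype(np.float32);q=cv2.minAreaRect(pts)
            print(nm,s[i],c[i].round(1),q,ray("top",c[i],.076).round(4))
c=r.calibration("top");R=cv2.Rodrigues(c["rvec"])[0];print("cam",-R.T@c["tvec"])
cv2.imwrite("pics/crop.png",cv2.resize(im[105:235,140:350],None,fx=3.8,fy=3.8,interpolation=cv2.INTER_CUBIC))
E
```

```text
amber [291 116  49  15 234] [315.2 122.9] ((315.13726806640625, 122.8410873413086), (49.234554290771484, 4.690948009490967), 11.768289566040039) [ 0.7558 -0.1595  0.076 ]
amber [ 292  139   34   43 1084] [308.4 159.9] ((308.4436340332031, 159.8930206298828), (27.722793579101562, 39.35579299926758), 10.885527610778809) [ 0.6615 -0.1424  0.076 ]
amber [292 196  16  12 148] [299.6 201.6] ((299.69232177734375, 201.5384521484375), (15.689291000366211, 9.41357421875), 11.309932708740234) [ 0.5571 -0.1203  0.076 ]
black [148 114  51  21 275] [172.8 122.7] ((172.52943420410156, 124.61766815185547), (10.186494827270508, 50.20487594604492), 75.96376037597656) [0.7517 0.1974 0.076 ]
black [ 163  137   36   44 1066] [180.4 158.7] ((180.46473693847656, 158.74273681640625), (38.90705871582031, 27.569900512695312), 75.0685806274414) [0.6608 0.176  0.076 ]
black [194 175  20   9  53] [203.6 179.2] ((203.8509979248047, 179.2636260986328), (3.318784236907959, 19.91270637512207), 74.47589111328125) [0.6103 0.1174 0.076 ]
black [164 184  23   8  63] [174.8 187.6] ((174.96701049804688, 187.2799530029297), (4.697447776794434, 22.20162010192871), 81.46923065185547) [0.5886 0.188  0.076 ]
black [189 211  18  13 165] [197.4 216.8] ((197.5882568359375, 216.8529510498047), (10.186494827270508, 16.73495864868164), 75.96376037597656) [0.5172 0.1307 0.076 ]
cam [ 4.94254723e-01 -3.97328129e-04  1.00700307e+00]
```

View pics/crop.png

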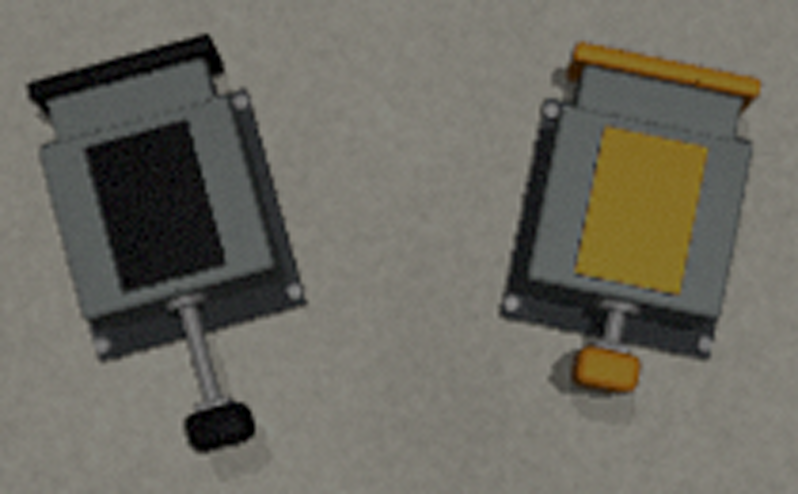

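The crop confirms amber home and black out, with both approaches clear. Next I'll check the yaw from the strip edges in world coordinates.

Run:
```python
from h import *
for nm,((x,y),(w,h),a) in {"amber":((308.44,159.89),(27.7,39.36),10.89),"black":((180.46,158.74),(38.9,27.57),75.07)}.items():
    B=cv2.boxPoints(((x,y),(w+1,h+1),a));P=np.array([ray("top",b,.078) for b in B])
    for i in range(4):
        d=P[(i+1)%4]-P[i];print(nm,np.linalg.norm(d).round(4),np.degrees(np.arctan2(d[1],d[0])).round(1))
# model fit check: strip + housing predicted pixels
for nm,g,t,L in(("amber",(.5571,-.1203),(.6615,-.1424),.105),("black",(.5172,.1307),(.6608,.176),.150)):
    d=np.subtract(t,g);yaw=np.arctan2(d[1],d[0]);print(nm,"line yaw",np.degrees(yaw),np.hypot(*d))
    for yw in(yaw,np.radians(-12 if nm=="amber" else 15)):
        R=np.array([[np.cos(yw),-np.sin(yw)],[np.sin(yw),np.cos(yw)]])
        O=np.array(t)
        pts=[(.06*a,.065*b,.075) for a,b in((1,1),(1,-1),(-1,-1),(-1,1))]+[(-.066,0,.052),(-L,0,.074),(-L-.013,0,.074),(-L,.021,.074),(-L,-.021,.074)]
        W=[np.r_[O+R@p[:2],p[2]] for p in pts];print(proj("top",W).round(1).tolist())
```

```text
amber 0.1017 -10.7
amber 0.0716 -100.4
amber 0.1017 168.9
amber 0.071 79.6
black 0.0708 -74.1
black 0.1004 -164.0
black 0.0702 105.7
black 0.1002 16.3
amber line yaw -11.952258540957226 0.10671349492917935
[[288.0, 131.3], [338.6, 142.5], [329.1, 189.0], [277.9, 177.6], [301.7, 186.6], [299.7, 201.0], [298.6, 206.1], [291.4, 199.2], [308.0, 202.8]]
[[288.0, 131.3], [338.7, 142.5], [329.0, 189.0], [277.8, 177.6], [301.7, 186.6], [299.6, 201.0], [298.5, 206.1], [291.3, 199.1], [307.9, 202.8]]
black line yaw 17.508380786223693 0.15057572845581726
[[148.7, 143.5], [198.9, 128.7], [212.4, 174.2], [161.9, 189.4], [189.4, 185.1], [197.5, 216.6], [199.0, 221.7], [189.3, 219.1], [205.7, 214.1]]
[[149.5, 142.1], [200.2, 129.5], [211.7, 175.6], [160.5, 188.5], [188.3, 185.4], [194.9, 217.3], [196.1, 222.5], [186.6, 219.5], [203.2, 215.2]]
```

```bash
cat >> h.py <<'E'
def plan(x,y,z,yawdeg):
    o=r.get_obs();R=cv2.Rodrigues(o["orientation"])[0]
    d=R.T@(np.array([x,y,z])-(o["tcp_pos"]+R[:,2]*.155))
    cur=np.arctan2(R[1,1],R[0,1]);want=np.radians(yawdeg)+np.pi/2
    roll=-((want-cur+np.pi/2)%np.pi-np.pi/2)   # tool z down
    print("shift",d.round(4),"roll",round(roll,4),"tcp",o["tcp_pos"].round(4),"z",R[:,2].round(3),"x",R[:,0].round(3),"j",o["joints"].round(2),"F",o["contact_force"].round(1),"w",o["grip_width"].round(4),o["gripper_force"],"t",o["clock"])
E
python3 -c "
from h import *
plan(.557,-.1225,.18,-10.8)"
```

```text
Traceback (most recent call last):
  File "h.py", line 14, in plan
    print("shift",d.round(4),"roll",round(roll,4),"tcp",o["tcp_pos"].round(4),"z",R[:,2].round(3),"x",R[:,0].round(3),"j",o["joints"].round(2),"F",o["contact_force"].round(1),"w",o["grip_width"].round(4),o["gripper_force"],"t",o["clock"])
                                                                                                                                                                                   ^^^^^^^^^^^^^^^^^^^^^
AttributeError: 'float' object has no attribute 'round'
```

```bash
sed -i 's/o\["grip_width"\].round(4)/round(o["grip_width"],4)/' h.py
python3 -c "
from h import *
plan(.557,-.1225,.18,-10.8)"
```

```text
shift [-0.5671 -0.6139  0.0699] roll -0.1343 tcp [0.2141 0.6399 0.4038] z [-0.    -0.002 -1.   ] x [-0.948  0.317 -0.   ] j [-1.36  0.48  0.02  1.56 -0.01  1.11 -0.08] F [ 0.  -0.8 -0.2] w 0.0855 0.0 t 0.1
```

Request:
carry_out(
  moves=[
    [-0.025, -0.027, 0, 0, 0.085],
    [-0.06, -0.065, 0, 0, 0.085],
    [-0.095, -0.103, 0, 0, 0.085],
    [-0.13, -0.14, 0, 0, 0.085],
    [-0.165, -0.178, 0, -0.05, 0.085],
    [-0.2, -0.216, 0, -0.1, 0.085],
    [-0.235, -0.254, 0, -0.134, 0.085],
    [-0.26, -0.28, 0, -0.134, 0.085],
  ],
)

```text
clock: 0.9
tcp_pos: [0.3724, 0.2895, 0.4045]
orientation: [-0.296, -3.127, 0.001]
contact_force: [1.1, -0.1, 0.1]
grip_width: 0.0851
gripper_force: 0.0
```

```bash
python3 -c "
from h import *
plan(.557,-.1225,.18,-10.8)"
```

```text
shift [-0.2587 -0.37    0.0696] roll -0.0002 tcp [0.3724 0.2895 0.4045] z [-0. -0. -1.] x [-0.982  0.188  0.   ] j [-0.92  0.14  0.14  2.03 -0.02  0.97  0.61] F [ 1.1 -0.1  0.1] w 0.0851 0.0 t 0.9
```

Request:
carry_out(
  moves=[
    [-0.03, -0.035, 0, 0, 0.085],
    [-0.06, -0.075, 0, 0, 0.085],
    [-0.09, -0.115, 0, 0, 0.085],
    [-0.12, -0.155, 0, 0, 0.085],
    [-0.15, -0.195, 0, 0, 0.085],
    [-0.18, -0.23, 0, 0, 0.085],
    [-0.2, -0.26, 0, 0, 0.085],
    [-0.21, -0.28, 0, 0, 0.085],
  ],
)

```text
clock: 1.7
tcp_pos: [0.5263, -0.0254, 0.4046]
orientation: [0.301, 3.127, -0.002]
contact_force: [-1.0, 0.0, 0.2]
grip_width: 0.0848
gripper_force: 0.0
```

```bash
python3 -c "
from h import *
plan(.557,-.1225,.18,-10.8)"
```

```text
shift [-0.0486 -0.0891  0.0697] roll -0.0037 tcp [ 0.5263 -0.0254  0.4046] z [ 0.    -0.001 -1.   ] x [-0.982  0.191 -0.   ] j [-0.42  0.24  0.41  1.93 -0.11  0.99  1.42] F [-1.   0.   0.2] w 0.0848 0.0 t 1.7
```

Request:
carry_out(
  moves=[
    [-0.02, -0.035, 0.02, 0, 0.085],
    [-0.04, -0.07, 0.05, 0, 0.085],
    [-0.0486, -0.089, 0.07, -0.004, 0.085],
    [-0.0486, -0.089, 0.07, -0.004, 0.085],
    [-0.0486, -0.089, 0.07, -0.004, 0.085],
    [-0.0486, -0.089, 0.07, -0.004, 0.085],
    [-0.0486, -0.089, 0.07, -0.004, 0.085],
    [-0.0486, -0.089, 0.07, -0.004, 0.085],
  ],
)

```text
clock: 2.5
tcp_pos: [0.5568, -0.1178, 0.3355]
orientation: [0.287, 3.127, 0.001]
contact_force: [0.3, 0.4, 0.8]
grip_width: 0.0848
gripper_force: 0.0
```

Run:
```python
from h import *
plan(.557,-.1225,.055,-10.8)
im=cv2.cvtColor(r.grab_frame("wrist"),cv2.COLOR_RGB2BGR)
yw=np.radians(-10.8);c,s=np.cos(yw),np.sin(yw)
W=[(.557+c*a-s*b,-.1225+s*a+c*b,.074) for a,b in((-.013,-.021),(.013,-.021),(.013,.021),(-.013,.021))]+[(.6615+c*a-s*b,-.1424+s*a+c*b,.075) for a,b in((-.06,-.065),(.06,-.065),(.06,.065),(-.06,.065))]
p=proj("wrist",W);print(p.round().tolist())
cv2.polylines(im,[p[:4].astype(np.int32)],True,(255,0,255),1);cv2.polylines(im,[p[4:].astype(np.int32)],True,(255,255,0),1)
cv2.imwrite("pics/w1.png",im)
```

```text
shift [-0.0007 -0.0048  0.1255] roll 0.0054 tcp [ 0.5568 -0.1178  0.3355] z [ 0.001  0.001 -1.   ] x [-0.983  0.182 -0.001] j [-0.23  0.4   0.42  1.9  -0.21  0.88  1.68] F [0.3 0.4 0.8] w 0.0848 0.0 t 2.5
[[221.0, 177.0], [222.0, 211.0], [280.0, 212.0], [281.0, 177.0], [164.0, 254.0], [174.0, 383.0], [328.0, 384.0], [337.0, 254.0]]
```

View pics/w1.png

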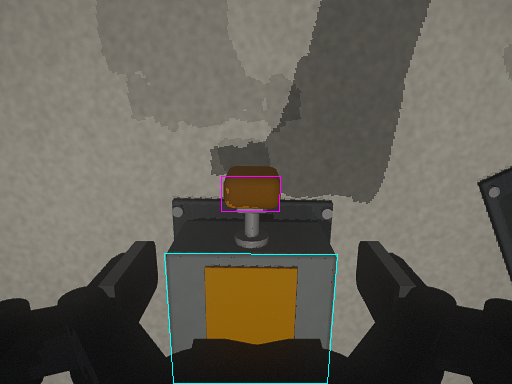

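The wrist view shows the amber knob at (252,190). The overlay fits its top face and the housing, so I'm descending and gripping.

Request:
carry_out(
  moves=[
    [0, -0.005, 0.02, 0.005, 0.085],
    [0, -0.005, 0.045, 0.005, 0.085],
    [0, -0.005, 0.07, 0.005, 0.085],
    [0, -0.005, 0.095, 0.005, 0.085],
    [0, -0.005, 0.115, 0.005, 0.085],
    [0, -0.005, 0.125, 0.005, 0.085],
    [0, -0.005, 0.125, 0.005, 0.085],
    [0, -0.005, 0.125, 0.005, 0.085],
  ],
)

```text
clock: 3.35
tcp_pos: [0.5561, -0.1238, 0.2105]
orientation: [0.298, 3.126, -0.0]
contact_force: [0.1, -0.5, 0.4]
grip_width: 0.0849
gripper_force: 0.0
```

Request:
carry_out(
  moves=[
    [0, 0, 0, 0, 0.06],
    [0, 0, 0, 0, 0.05],
    [0, 0, 0, 0, 0.035],
    [0, 0, 0, 0, 0.035],
    [0, 0, 0, 0, 0.035],
    [0, 0, 0, 0, 0.035],
    [0, 0, 0, 0, 0.035],
    [0, 0, 0, 0, 0.035],
  ],
  force=35,
)

```text
clock: 4.15
tcp_pos: [0.5573, -0.1219, 0.211]
orientation: [0.296, 3.124, 0.005]
contact_force: [1.4, 6.6, 5.9]
grip_width: 0.0416
gripper_force: 36.9
```

```bash
python3 -c "
from h import *
plan(.557,-.1225,.055,-10.8)"
```

```text
shift [ 0.0007 -0.0012  0.001 ] roll -0.0007 tcp [ 0.5573 -0.1219  0.211 ] z [ 0.004  0.003 -1.   ] x [-0.982  0.188 -0.003] j [-0.15  0.59  0.33  1.97 -0.32  0.63  1.77] F [1.4 6.6 5.9] w 0.0416 36.89255654811859 t 4.15
```

Request:
carry_out(
  moves=[
    [0.004, 0, 0, 0, 0.035],
    [0.01, 0, 0, 0, 0.035],
    [0.017, 0, 0, 0, 0.035],
    [0.025, 0, 0, 0, 0.035],
    [0.033, 0, 0, 0, 0.035],
    [0.04, 0, 0, 0, 0.035],
    [0.046, 0, 0, 0, 0.035],
    [0.047, 0, 0, 0, 0.035],
  ],
)

```text
clock: 4.95
tcp_pos: [0.5124, -0.1129, 0.211]
orientation: [0.296, 3.12, 0.004]
contact_force: [11.3, 5.6, -5.2]
grip_width: 0.0414
gripper_force: 39.9
```

```bash
python3 -c "
from h import *
plan(.557,-.1225,.055,-10.8)"
```

```text
shift [-0.0444 -0.0015  0.0014] roll -0.0004 tcp [ 0.5124 -0.1129  0.211 ] z [ 0.008  0.002 -1.   ] x [-0.982  0.188 -0.008] j [-0.16  0.53  0.33  2.08 -0.31  0.57  1.77] F [11.3  5.6 -5.2] w 0.0414 39.895981550216675 t 4.95
```

Request:
carry_out(
  moves=[
    [0.047, 0, 0, 0, 0.085],
    [0, 0, 0, 0, 0.085],
    [0, 0, 0, 0, 0.085],
    [0, 0, 0, 0, 0.085],
    [0, 0, -0.03, 0, 0.085],
    [0, 0, -0.07, 0, 0.085],
    [0, 0, -0.1, 0, 0.085],
    [0, 0, -0.12, 0, 0.085],
  ],
)

```text
clock: 5.75
tcp_pos: [0.5111, -0.1152, 0.3333]
orientation: [0.297, 3.121, 0.0]
contact_force: [0.6, -0.0, -0.1]
grip_width: 0.0851
gripper_force: 0.0
```

The first row of that call wrongly carried a 47 mm shift while the gripper was opening. I'm checking what that did to the amber knob.

Run:
```python
from h import *
plan(.5172,.1333,.16,16.5)
im=cv2.cvtColor(r.grab_frame("wrist"),cv2.COLOR_RGB2BGR)
yw=np.radians(-10.8);c,s=np.cos(yw),np.sin(yw)
for t,col in((0,(255,0,255)),(.045,(0,255,0))):
    W=[(.6603-c*(.105+t)+c*a-s*b,-.1425-s*(.105+t)+s*a+c*b,.074) for a,b in((-.013,-.021),(.013,-.021),(.013,.021),(-.013,.021))]
    cv2.polylines(im,[proj("wrist",W).astype(np.int32)],True,col,1)
top=cv2.cvtColor(r.grab_frame("top"),cv2.COLOR_RGB2BGR);cv2.imwrite("pics/top2.png",top)
cv2.imwrite("pics/w2.png",im)
```

```text
shift [0.042  0.2451 0.0183] roll -0.4776 tcp [ 0.5111 -0.1152  0.3333] z [ 0.006 -0.    -1.   ] x [-0.982  0.189 -0.006] j [-0.26  0.33  0.44  2.01 -0.19  0.83  1.67] F [ 0.6 -0.  -0.1] w 0.0851 0.0 t 5.75
```

View pics/w2.png

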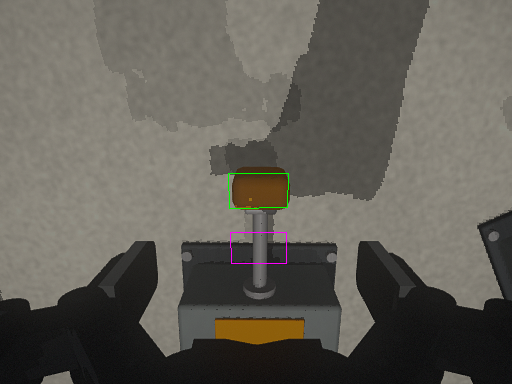

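The wrist view shows the amber knob at (260,188), matching the green fully-out outline, so the slip did no harm. Moving on to the black knob.

Request:
carry_out(
  moves=[
    [0.005, 0.03, 0, -0.06, 0.085],
    [0.012, 0.07, 0, -0.13, 0.085],
    [0.02, 0.11, 0, -0.22, 0.085],
    [0.027, 0.15, 0, -0.3, 0.085],
    [0.034, 0.19, 0, -0.38, 0.085],
    [0.039, 0.22, 0.01, -0.44, 0.085],
    [0.042, 0.24, 0.018, -0.478, 0.085],
    [0.042, 0.245, 0.018, -0.478, 0.085],
  ],
)

```text
clock: 6.65
tcp_pos: [0.5142, 0.136, 0.3103]
orientation: [0.457, -3.106, -0.0]
contact_force: [0.1, -1.0, 0.3]
grip_width: 0.085
gripper_force: 0.0
```

Request:
carry_out(
  moves=[
    [0, 0, 0, 0, 0.085],
    [0, 0, 0, 0, 0.085],
    [0, 0, 0, 0, 0.085],
    [0, 0, 0, 0, 0.085],
    [0, 0, 0, 0, 0.085],
    [0, 0, 0, 0, 0.085],
    [0, 0, 0, 0, 0.085],
    [0, 0, 0, 0, 0.085],
  ],
)

```text
clock: 7.45
tcp_pos: [0.5145, 0.1336, 0.3117]
orientation: [-0.451, 3.109, 0.0]
contact_force: [0.2, 0.0, -0.3]
grip_width: 0.0847
gripper_force: 0.0
```

Run:
```python
from h import *
plan(.5172,.1333,.055,16.5)
im=cv2.cvtColor(r.grab_frame("wrist"),cv2.COLOR_RGB2BGR)
yw=np.radians(16.5);c,s=np.cos(yw),np.sin(yw)
for (x,y,z,hx,hy) in((.5172,.1333,.074,.013,.021),(.6608,.176,.075,.06,.065)):
    W=[(x+c*a-s*b,y+s*a+c*b,z) for a,b in((-hx,-hy),(hx,-hy),(hx,hy),(-hx,hy))]
    cv2.polylines(im,[proj("wrist",W).astype(np.int32)],True,(0,255,0),1)
cv2.imwrite("pics/w3.png",im)
```

```text
shift [-0.0025 -0.0011  0.1017] roll 0.0002 tcp [0.5145 0.1336 0.3117] z [-0.  0. -1.] x [-0.959 -0.284 -0.   ] j [-0.57  0.36  0.25  2.   -0.12  0.79  1.6 ] F [ 0.2  0.  -0.3] w 0.0847 0.0 t 7.45
```

View pics/w3.png

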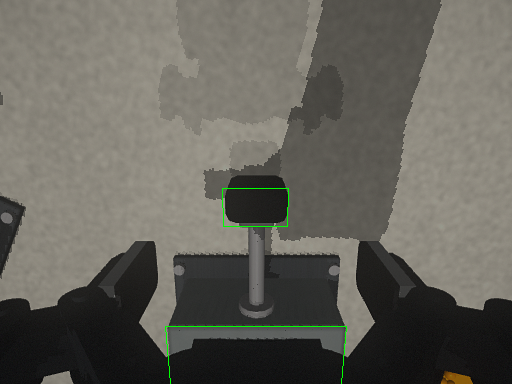

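The black knob sits at (256,200), within about 2 mm of the prediction. Descending and gripping.

Request:
carry_out(
  moves=[
    [-0.001, -0.001, 0.02, 0, 0.085],
    [-0.001, -0.001, 0.045, 0, 0.085],
    [-0.001, -0.001, 0.07, 0, 0.085],
    [-0.001, -0.001, 0.09, 0, 0.085],
    [-0.001, -0.001, 0.1, 0, 0.085],
    [-0.001, -0.001, 0.101, 0, 0.085],
    [-0.001, -0.001, 0.101, 0, 0.085],
    [-0.001, -0.001, 0.101, 0, 0.085],
  ],
)

```text
clock: 8.3
tcp_pos: [0.5163, 0.1331, 0.2117]
orientation: [-0.451, 3.107, 0.001]
contact_force: [-0.1, -0.2, 0.1]
grip_width: 0.0848
gripper_force: 0.0
```

Request:
carry_out(
  moves=[
    [0, 0, 0, 0, 0.06],
    [0, 0, 0, 0, 0.05],
    [0, 0, 0, 0, 0.035],
    [0, 0, 0, 0, 0.035],
    [0, 0, 0, 0, 0.035],
    [0, 0, 0, 0, 0.035],
    [0, 0, 0, 0, 0.035],
    [0, 0, 0, 0, 0.035],
  ],
  force=35,
)

```text
clock: 9.1
tcp_pos: [0.5158, 0.1336, 0.2114]
orientation: [-0.451, 3.109, 0.002]
contact_force: [-2.8, 1.6, 5.6]
grip_width: 0.0415
gripper_force: 35.8
```

Request:
carry_out(
  moves=[
    [-0.004, 0, 0, 0, 0.035],
    [-0.01, 0, 0, 0, 0.035],
    [-0.017, 0, 0, 0, 0.035],
    [-0.025, 0, 0, 0, 0.035],
    [-0.033, 0, 0, 0, 0.035],
    [-0.04, 0, 0, 0, 0.035],
    [-0.046, 0, 0, 0, 0.035],
    [-0.047, 0, 0, 0, 0.035],
  ],
)

```text
clock: 9.9
tcp_pos: [0.5593, 0.1464, 0.2113]
orientation: [0.45, -3.103, -0.001]
contact_force: [-12.2, -2.1, 18.7]
grip_width: 0.0418
gripper_force: 37.1
```

```bash
python3 -c "
from h import *
plan(.5172,.1333,.055,16.5)"
```

```text
shift [ 0.0432 -0.0009  0.0015] roll 0.0001 tcp [0.5593 0.1464 0.2113] z [-0.006 -0.    -1.   ] x [-0.959 -0.284  0.006] j [-0.52  0.58  0.2   1.94 -0.19  0.65  1.66] F [-12.2  -2.1  18.7] w 0.0418 37.13092625141144 t 9.9
```

Moved 45 mm with end-stop force showing. Releasing and rising.

Request:
carry_out(
  moves=[
    [0, 0, 0, 0, 0.085],
    [0, 0, 0, 0, 0.085],
    [0, 0, 0, 0, 0.085],
    [0, 0, 0, 0, 0.085],
    [0, 0, -0.03, 0, 0.085],
    [0, 0, -0.07, 0, 0.085],
    [0, 0, -0.1, 0, 0.085],
    [0, 0, -0.12, 0, 0.085],
  ],
)

```text
clock: 10.7
tcp_pos: [0.5613, 0.1462, 0.3331]
orientation: [-0.45, 3.106, 0.001]
contact_force: [1.6, -0.7, -0.2]
grip_width: 0.0849
gripper_force: 0.0
```

Request:
carry_out(
  moves=[
    [0.02, 0, -0.02, 0, 0.085],
    [0.05, 0, -0.05, 0, 0.085],
    [0.07, 0, -0.07, 0, 0.085],
    [0.08, 0, -0.08, 0, 0.085],
    [0.08, 0, -0.08, 0, 0.085],
    [0.08, 0, -0.08, 0, 0.085],
    [0.08, 0, -0.08, 0, 0.085],
    [0.08, 0, -0.08, 0, 0.085],
  ],
)

```text
clock: 11.5
tcp_pos: [0.4845, 0.1238, 0.4096]
orientation: [0.451, -3.107, 0.001]
contact_force: [0.7, -0.3, 0.6]
grip_width: 0.0852
gripper_force: 0.0
```

Run:
```python
from h import *
w=cv2.cvtColor(r.grab_frame("wrist"),cv2.COLOR_RGB2BGR)
s=cv2.cvtColor(r.grab_frame("scene"),cv2.COLOR_RGB2BGR)
for nm,g,yw in(("b",(.5172,.1333),16.5),):
    c,q=np.cos(np.radians(yw)),np.sin(np.radians(yw));x,y=.6608-.105*c,.176-.105*q
    W=[(x+c*a-q*b,y+q*a+c*b,.074) for a,b in((-.013,-.021),(.013,-.021),(.013,.021),(-.013,.021))]
    cv2.polylines(w,[proj("wrist",W).astype(np.int32)],True,(0,255,0),1)
cv2.imwrite("pics/end.png",np.hstack([w,s[80:464]] if 0 else [cv2.resize(w,(400,300)),cv2.resize(s[60:300,80:400],(400,300))]))
print(r.get_obs()["contact_force"],r.get_obs()["grip_width"])
```

```text
[-0.38617808 -0.60875975 -0.38645547] 0.08475820591510884
```

View pics/end.png

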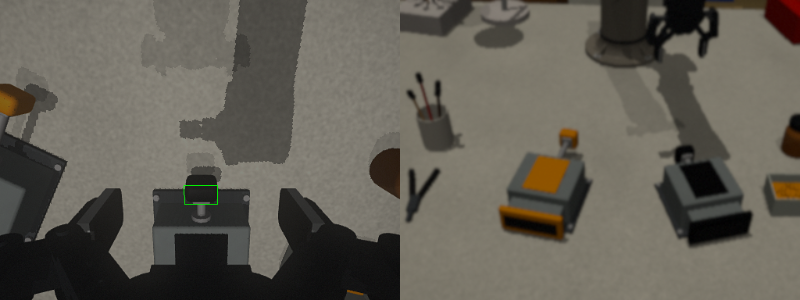

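The left half shows the black knob at (201,192) on the home outline. The right half shows the amber knob out at (568,135), with everything else where it was. Handing in.

```bash
python3 -c "
from bench import r
print(r.hand_in())"
```

```text
the job is handed in; nothing more can be done
None
```

The amber knob was pulled fully out first and the black knob then pushed fully home; both are released, the rest of the table looks undisturbed, and the job was handed in about 12 s into the 48 s limit.

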